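# Snap the cap onto the open topping jar

## Robot

A 6-joint arm with a two-finger parallel gripper is mounted at the origin on the work surface. World frame = base frame: x ahead of the robot, y to its left, z up, the work surface at z = 0. Lengths are in mm, angles in rad, forces in N, time in s.
With the tool pointing down it reaches from about 275 to 825 mm from the base axis. Payload 4.9 kg.
Tool frame: the origin (TCP) lies between the finger pads; the fingertips stand 19 mm ahead of it and the grasp point (between the pads) is the TCP; z points along the fingers, x is the direction in which the jaws open and shut, and the axes are right-handed (so a half turn about z gives the same grasp; the last joint's range is limited). The gripper opens to 85 mm and grips with 20 to 120 N. Pads are 22 mm wide; open, the fingers measure 114 mm over their backs; the gripper's body (76 mm by 85 mm) begins 54 mm behind the grasp point. The pads swing forward as they close: fully open they stand 13 mm farther back than shut.
Start: joints at [-1.251, 0.326, -0.193, 1.052, 0, 1.437], TCP at [241.125, -494.345, 250.281] pointing down, gripper open.
Joint ranges: [-2.65, 2.65], [-0.97, 1.79], [-1.3, 1.35], [-1.93, 2.1], [-1.47, 1.37], [-3.14, 3.14]. Speed limits (rad/s): [2.57, 2.57, 3.14, 3.14, 3.14, 3.14].

## Interface

Orientations are given as [roll, pitch, yaw] about the fixed x, y, z axes, in that order (R = Rz(yaw) Ry(pitch) Rx(roll)).
In Python, from workcell import ctrl, fingers, camera, workorder, finder gives the robot as it stands. Calls block until the motion is done:
- ctrl.reach(position, orientation): joint-space move of the TCP to a pose.
- ctrl.move_l(position, orientation=None, velocity=150): straight line of the TCP; orientation=None keeps the orientation; velocity is the mean speed in mm/s.
- ctrl.set_joints(angles): joint-space move.
- fingers.gripper_to(opening, f_grip=None): finger opening in mm; f_grip is the grip in N (None keeps the last); returns when the fingers have stopped.
- ctrl.wait(seconds).
- ctrl.inverse_kinematics(position, orientation): joint angles nearest the present ones, or None.
- ctrl.get_state(): the state.
- camera(name): name is "scene" or "top" or "wrist"; returns a dict with "frame" (420x560x3 uint8, red, green, blue), "range_z" (420x560 float32, mm along the optical axis (not along the pixel's ray), 0 where there is no reading), "camera_matrix" (3x3 intrinsics, pixels), "cam_to_world" (4x4, takes a point from camera to world coordinates). Camera axes: x right, y down, z forward; pixel columns grow to the right and rows downward; lengths in mm; the calibration is good to about 2 mm. A picture is of the moment at which its call begins.
A pose or a line that the arm cannot do raises ctrl.Unreachable and nothing moves.
- workorder.close_job(): hands the job in, once; it reports no verdict.
Trained networks look in a picture, given as the dict that the camera call returned (one of the last four; its "shot" number tells which), for a name from the list of things; names that differ only in an ending like _2 or _b are one class to them, and where a whole thing is asked for, a point or a joint stands for the part that bears it (a point fixed in the world has none). Each returns a list of dicts, best first, with "p" (0 to 1); they miss things now and then, are a little off and sometimes report something else, mostly with a low value. They report only what shows in the picture. A call takes as long as a camera call. They do not tell look-alikes from the thing itself.
- finder.silhouettes(label, picture): "region" (420x560 bool, what is visible of it) and "rect" ([left, top, right, bottom] in pixels, round what is visible of it).
The state is a dict: "time_s": time; "joints": joint angles; "qd": joint speeds; "joint_efforts": joint torques, N m; "ee_pos": TCP position; "ee_rot": TCP orientation; "force": force on the tool from outside, world axes, zero at the start; "torque": the same for the moment, N m; "finger_gap": finger opening in mm.
Only numpy, scipy, OpenCV 4.12 (cv2) and the standard library are available. Lean on these libraries where they do the work, as an engineer would, in place of code of your own. Each camera call takes 0.05 s, during which the arm holds its last target. There are 200 camera calls.

## Task

One of the three topping jars in the steel caddy stands open: of the three black caps lying on the counter, pick up the one that fits its neck (the middle-sized one), set it on the neck and press it down; the push gives way when it clicks, but keep pressing past that until the cap is fully home. Finish like that, with the fingers still on the cap and still pushing it firmly down onto the jar; do not let go. Leave the other caps and everything else lying on the counter where they are.

Things in the scene. Friction and masses are not known exactly. Their poses are not given: they have to be found in the camera images.
- caddy: Low fixed steel tray, 345 x 100 mm, rim 30 mm above the counter, floor 3 mm thick, holding the three jars in a row. Origin: centre of its underside, y along the row.
- jar: The open jar: white plastic, 68 mm in diameter, body 80 mm high, fixed in one of three places in the caddy, the only jar without a black cap. Origin: centre of its underside, z up, y along the row. Neighbours stand 110 mm apart along y, with caps 38 and 66 mm wide whose tops are 114 mm above their undersides, so fingers fit best on the cap's two sides along the jar's x axis.
- sifter: White disc with small dark holes, 27 mm in diameter, 2 mm thick: the flat top of the open jar's neck, on which the inside of the cap's top rests when fully home; a push of about 10 N on it is firm. Origin: centre of its underside.
- neck_top (a point): Centre of the flat top of the open jar's neck, 109 mm above the jar's underside, z up. The neck is 35 mm in diameter, 29 mm high, tapering to 27 mm over its last 7 mm as a lead-in. Four rounded white spring nubs stand 3.5 mm out of it, their middles 18 mm below this point. The jar's shoulder is 29 mm below this point.
- cap: The cap that fits: black plastic, middle-sized of three, 49.4 mm in outer diameter, 30 mm high, about 35 g, mouth down on the counter. Top 5 mm thick; hollow 25 mm deep, 43 mm inner diameter, with an inward lip at the mouth (opening 37 mm, 3 mm high). Origin: centre of its mouth (underside), z up. Fully home, the origin is 25 mm below neck_top, 4 mm above the shoulder.
- cap_ceiling (a point): Centre of the inner face of the cap's top, 25 mm above the cap's origin; it meets neck_top when fully home. Pressed on, the lip meets the nubs about 10 mm above the final place; resistance rises to about 12 N, then drops to nothing at the click (some 4 to 8 mm above the final place), then the cap must be pushed on until it stops hard.
- cap_wide: Wrong cap: like the right one but 66 mm in diameter, 30 mm high. Origin: centre of its underside. To be left alone.
- cap_slim: Wrong cap: like the right one but 38 mm in diameter, 30 mm high. Origin: centre of its underside. To be left alone.
- cake0: Loose piece of puffed-rice cake with seaweed, 44 x 44 x 30 mm, on the counter between the caps. Origin: centre of its underside. To be left alone.
- cake1: Loose piece of puffed-rice cake with nuts, 44 x 44 x 30 mm, on the counter between the caps. Origin: centre of its underside. To be left alone.
- scraper: Loose black-handled spatula, 260 mm long, lying on the counter to the right of the caddy, handle towards the robot. To be left alone.
- tin: Loose can, 72 mm in diameter, 100 mm high, standing to the left. Origin: centre of its underside. To be left alone.
- jug: Loose white bottle, 68 mm in diameter, 130 mm high, standing to the right. Origin: centre of its underside. To be left alone.
- brush: Loose hand brush, 200 mm long, lying on the counter to the left, near the tin, handle towards the robot. To be left alone.
There are look-alikes about, which are no part of the job. Leave any blue look-alike of the jar alone. Leave any turquoise look-alike of the cap alone.

How it is judged:
By the outcome, as a careful person would: the job done as asked, in the order asked, and still so for the second after the job is handed in, while the arm keeps its last pose, push and grip.
It also fails if it takes over 48 s, if anything falls off the work surface, if the arm or the gripper's body presses on something with over 40 N, if the wrist force passes 120 N, or if a joint passes its speed limit or range.

## Working session

There is one attempt and no reset: what is moved stays moved. The work goes in short steps, each a Python script; the robot and the scene stay as the last script left them, time stands still between calls to the robot, and variables do not carry over. Pictures are saved under pics/ and viewed, about 8 in all and at most 12, crops included, and the job is handed in when it is done.

```bash
mkdir -p pics
cat > h.py <<'E'
import numpy as np, cv2
from workcell import ctrl, fingers, camera, workorder, finder
def cloud(p):
    z=p["range_z"]; K=p["camera_matrix"]; v,u=np.mgrid[:420,:560]
    c=np.stack([(u-K[0,2])/K[0,0]*z,(v-K[1,2])/K[1,1]*z,z,np.ones_like(z)],-1)
    return (c@np.array(p["cam_to_world"]).T)[...,:3], z>0
def save(p,n,crop=None,s=1):
    f=p["frame"][...,::-1]
    if crop: l,t,r,b=crop; f=f[t:b,l:r]
    cv2.imwrite("pics/"+n,cv2.resize(f,None,fx=s,fy=s,interpolation=cv2.INTER_CUBIC))
E
python3 - <<'E'
from h import *
a=camera("top"); save(a,"top.png",s=1.4)
W,ok=cloud(a)
for n in ["cap","cap_wide","cap_slim","jar","sifter","caddy","cake0","cake1"]:
    for d in finder.silhouettes(n,a)[:4]:
        m=d["region"]&ok; P=W[m]
        if len(P)==0: continue
        zt=np.percentile(P[:,2],90); T=P[P[:,2]>zt-6]
        print(n,round(d["p"],2),d["rect"],"top z",zt.round(1),"ctr",((T.min(0)+T.max(0))/2).round(1),"size",(T.max(0)-T.min(0)).round(1))
b=camera("scene"); save(b,"scene.png",s=1.4)
E
```

```text
cap 0.7 [359.5, 213.9, 372.6, 232.0] top z 34.7 ctr [ 431.3 -236.4   33.9] size [44.3 47.5  9.2]
cap 0.59 [374.3, 249.0, 392.9, 267.1] top z 34.7 ctr [ 343.1 -278.7   32.8] size [48.4 47.3  8.1]
cap_wide 0.73 [256.9, 209.8, 281.2, 236.1] top z 34.3 ctr [436.   17.8  33.3] size [62.8 62.8 10. ]
cap_slim 0.73 [178.6, 212.8, 190.8, 225.5] top z 34.0 ctr [452.2 244.5  32.4] size [31.8 32.7  8.3]
jar 0.93 [187.4, 146.4, 209.1, 179.8] top z 109.7 ctr [593.9 204.8 109.6] size [30.3 32.9 11.2]
jar 0.84 [239.7, 122.3, 266.6, 153.8] top z 113.4 ctr [660.1  56.5 112.9] size [33.4 32.4 10.9]
sifter 0.55 [186.4, 154.2, 197.9, 163.1] top z 112.9 ctr [594.6 205.5 111.2] size [25.5 25.1  8.1]
caddy 0.62 [227.1, 119.5, 362.5, 173.8] top z 30.3 ctr [644.6 -51.5  52.1] size [144.5 348.4  55.5]
cake0 0.71 [227.4, 219.7, 242.5, 236.4] top z 35.0 ctr [427.  107.7  34.2] size [47.3 44.2 10.2]
cake0 0.59 [239.6, 122.0, 265.3, 150.2] top z 113.2 ctr [660.1  56.5 112.8] size [33.4 32.4 11. ]
cake0 0.52 [312.7, 211.2, 332.1, 231.4] top z 35.3 ctr [ 442.  -118.8   33.6] size [42.3 44.2  8.5]
cake1 0.71 [227.4, 219.7, 242.5, 236.4] top z 35.0 ctr [427.  107.7  34.2] size [47.3 44.2 10.2]
cake1 0.59 [239.6, 122.0, 265.3, 150.2] top z 113.2 ctr [660.1  56.5 112.8] size [33.4 32.4 11. ]
cake1 0.52 [312.7, 211.2, 332.1, 231.4] top z 35.3 ctr [ 442.  -118.8   33.6] size [42.3 44.2  8.5]
```

View pics/top.png

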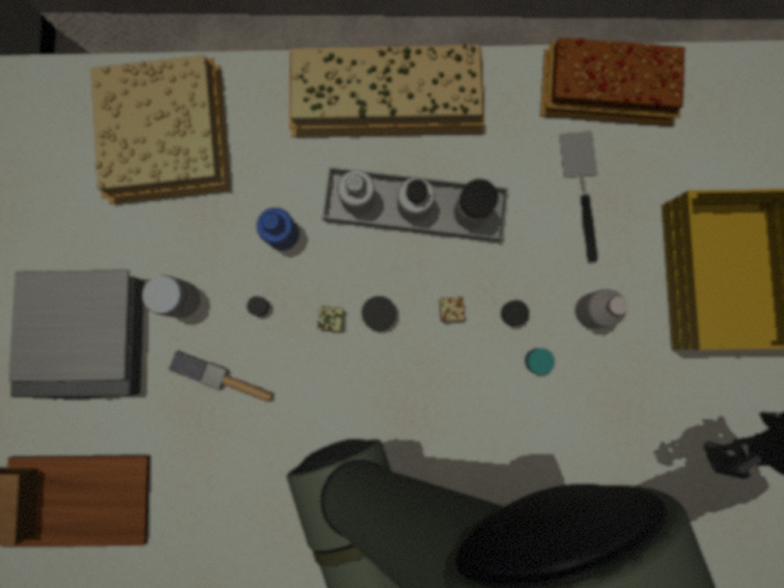

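View pics/scene.png

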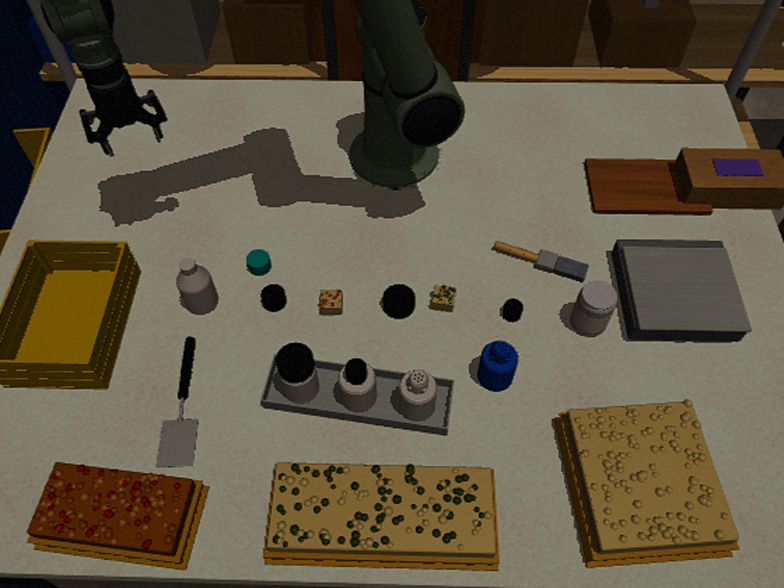

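Candidates in top.png: black caps at (259,307) slim, (380,314) wide and (515,313) middle, plus a turquoise look-alike at (540,361). The middle black one at about (431,-236) fits. The open jar is the white one at (355,188), in the caddy's left place. The blue one at (277,228) is a look-alike. Next I'll confirm both from close up with the wrist camera.

Run:
```python
from h import *
import math
s=ctrl.get_state(); print(s["ee_rot"],s["force"])
a=camera("top"); W,ok=cloud(a)
# row from capped jars: dense top points
T=[]
for (u,v) in [(355,186),(416,190),(480,198)]:
    u=int(u/1.4);v=int(v/1.4); P=W[v-18:v+18,u-18:u+18].reshape(-1,3); P=P[(P[:,2]>105)&(P[:,2]<125)]
    c=np.median(P,0); T.append(c); print(c.round(1),(P.min(0)+P.max(0)).round(1)/2)
d=T[0]-T[2]; yaw=math.atan2(-d[0],d[1]); print("yaw",yaw,np.hypot(*d[:2]))
for y in (yaw,yaw+math.pi): print(ctrl.inverse_kinematics([431,-236,200],[math.pi,0,y]),ctrl.inverse_kinematics([660,56,200],[math.pi,0,y]))
ctrl.reach([400,-236,260],[math.pi,0,yaw]); ctrl.wait(.3)
p=camera("wrist"); save(p,"wcap.png")
W,ok=cloud(p)
for n in ["cap","cap_wide","cap_slim"]:
  for q in finder.silhouettes(n,p)[:4]:
    P=W[q["region"]&ok]; 
    if len(P)==0: continue
    P=P[P[:,2]>20]
    if len(P)==0: continue
    zt=np.median(P[:,2]); Q=P[abs(P[:,2]-zt)<4]; print(n,q["p"],q["rect"],zt,Q.mean(0).round(1),np.percentile(Q,[1,99],axis=0).mean(0).round(1),np.ptp(Q,axis=0).round(1))
print(ctrl.get_state()["time_s"])
```

```text
[-3.14158766e+00  5.38126484e-05 -1.11699491e+00] [1.08261396 0.19124448 0.57222602]
[658.   55.  112.7] [660.    56.6  111.75]
[643.3 -52.8 119. ] [644.1  -52.9  114.85]
[ 628.  -161.   119.2] [ 629.75 -161.75  114.45]
yaw -0.1379277448430865 218.07880417644571
[-0.65131807  0.26124279 -0.4206574   0.88889613  0.          1.057406  ] [-0.02670008  0.56841932  0.05864705  1.06102405  0.          1.68202399]
[-0.65131807  0.26124279 -0.4206574   0.88889613  0.         -2.08418665] [-0.02670008  0.56841932  0.05864705  1.06102405  0.         -1.45956866]
cap 0.9 [284.1, 155.5, 325.8, 197.3] 29.706897593508472 [ 432.4 -235.5   29.7] [ 432.3 -235.9   29.5] [48.  49.3  5.6]
2.2083
```

View pics/wcap.png

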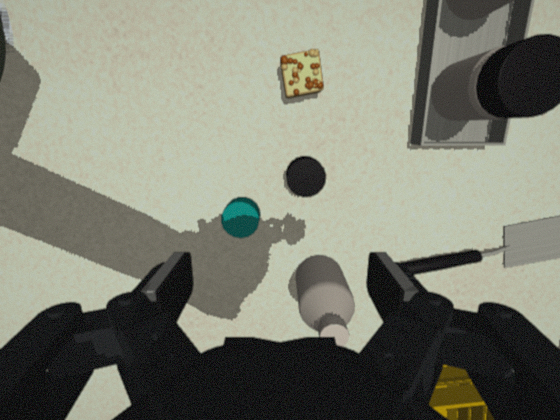

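The wrist picture shows the black middle cap at (305,176), measured about 49 mm wide, with the turquoise one beside it at (241,217). Next I'll measure the open neck the same way.

Run:
```python
from h import *
import math
ctrl.reach([635,45,300],[math.pi,0,-.138]); ctrl.wait(.3)
p=camera("wrist"); save(p,"wjar.png")
W,ok=cloud(p); print(np.array(p["cam_to_world"]).round(2))
def fit(P,n):
    c,r=cv2.minEnclosingCircle(P[:,:2].astype(np.float32)); print(n,len(P),"mean",P.mean(0).round(1),"circ",np.round(c,1),round(r,1),"medz",np.median(P[:,2]).round(1))
for n in ["jar","sifter","neck_top"]:
  for q in finder.silhouettes(n,p)[:3]:
    P=W[q["region"]&ok]; print(n,q["p"],q["rect"])
    Q=P[(P[:,2]>109)&(P[:,2]<116)]
    if len(Q)>10: fit(Q,n)
for x,y in [(660,56),(644,-53),(629,-162)]:
    m=ok&(np.hypot(W[...,0]-x,W[...,1]-y)<45)&(W[...,2]>108)&(W[...,2]<122)
    if m.sum()>20: fit(W[m],"top")
m=ok&(np.hypot(W[...,0]-660,W[...,1]-56)<40)&(abs(W[...,2]-83)<3); fit(W[m],"shoulder")
print(ctrl.get_state()["time_s"])
```

```text
[[ 9.9000e-01 -1.3000e-01 -4.0000e-02  6.4381e+02]
 [-1.4000e-01 -9.5000e-01 -2.7000e-01  1.1108e+02]
 [ 0.0000e+00  2.7000e-01 -9.6000e-01  4.2334e+02]
 [ 0.0000e+00  0.0000e+00  0.0000e+00  1.0000e+00]]
jar 0.77 [187.9, 7.6, 257.8, 82.7]
jar 220 mean [594.6 205.1 109.5] circ [594.3 204.8] 13.5 medz 109.4
jar 0.73 [275.3, 139.2, 330.4, 198.1]
jar 513 mean [659.8  56.8 111.6] circ [659.3  56.6] 14.7 medz 111.7
sifter 0.82 [201.4, 15.7, 229.5, 48.3]
sifter 220 mean [594.6 205.1 109.5] circ [594.3 204.8] 13.5 medz 109.4
sifter 0.81 [286.5, 163.9, 313.5, 187.3]
sifter 489 mean [659.9  56.7 111.7] circ [660.   56.4] 13.5 medz 111.7
neck_top 0.71 [189.7, 4.2, 259.4, 83.4]
neck_top 220 mean [594.6 205.1 109.5] circ [594.3 204.8] 13.5 medz 109.4
neck_top 0.61 [272.5, 139.8, 329.8, 197.6]
neck_top 513 mean [659.8  56.8 111.6] circ [659.3  56.6] 14.7 medz 111.7
top 561 mean [659.7  57.  111.4] circ [659.6  56.6] 15.2 medz 111.6
top 821 mean [644.9 -50.1 116.2] circ [645.1 -51.7] 18.9 medz 116.6
top 607 mean [ 629.8 -137.1  115.2] circ [ 630.  -149.4] 30.5 medz 116.5
shoulder 1448 mean [659.5  59.4  82.6] circ [660.   56.6] 32.7 medz 82.6
4.0833
```

View pics/wjar.png

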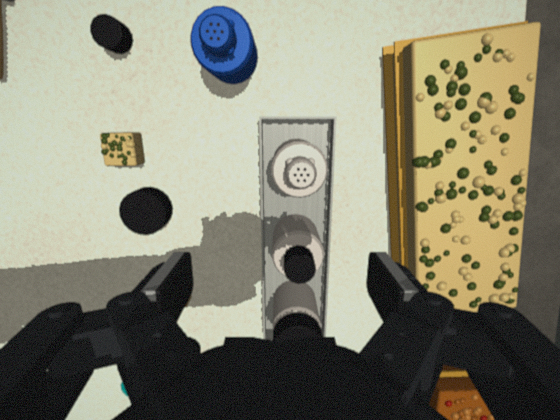

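The open white jar is at (300,170) in wjar.png, with its neck top at (659.9, 56.6, 112). Neck, shoulder and row all agree. The blue one at (223,40) is the look-alike. Now the pick.

Run:
```python
from h import *
import math
O=[math.pi,0,-.138]
fingers.gripper_to(70,70)
ctrl.reach([432.3,-235.8,110],O)
ctrl.move_l([432.3,-235.8,22],O,velocity=80)
print(ctrl.get_state()["force"],ctrl.get_state()["ee_pos"])
fingers.gripper_to(40,70); ctrl.wait(.3)
s=ctrl.get_state(); print(s["finger_gap"],s["force"],s["ee_pos"])
ctrl.move_l([432.3,-235.8,180],O,velocity=120); ctrl.wait(.3)
s=ctrl.get_state(); print(s["finger_gap"],s["force"],s["time_s"])
ctrl.reach([659.9,56.6,175],O); ctrl.wait(.4)
s=ctrl.get_state(); print(s["finger_gap"],s["force"],s["ee_pos"],s["time_s"])
p=camera("wrist"); save(p,"held.png")
q=camera("scene"); save(q,"scene2.png",(160,180,400,330),3)
W,ok=cloud(q); W2,ok2=cloud(p)
for w,k in ((W,ok),(W2,ok2)):
    m=k&(np.hypot(w[...,0]-660,w[...,1]-57)<24)&(w[...,2]>125)&(w[...,2]<200)
    print(m.sum(), np.percentile(w[m],[2,50,98],axis=0).round(1) if m.sum() else "")
```

```text
[-0.15648084  0.20978031  0.26101106] [ 432.66855045 -236.04148589   22.42386198]
47.31958113989195 [-1.77023304  0.81626855  5.78727587] [ 432.7006972  -236.13026438   22.93160712]
47.583566793943625 [ 0.19191677  1.10035158 -0.30180434] 9.5
47.71096675264563 [-0.96058463  0.13090097  0.0559095 ] [659.889038    56.01080097 175.16285832] 11.2833
65 [[647.4  34.8 157.9]
 [666.4  69.3 182.7]
 [678.2  80.7 186.2]]
9684 [[638.6  36.1 157.1]
 [661.   60.9 181.7]
 [682.7  80.4 183.4]]
```

View pics/held.png

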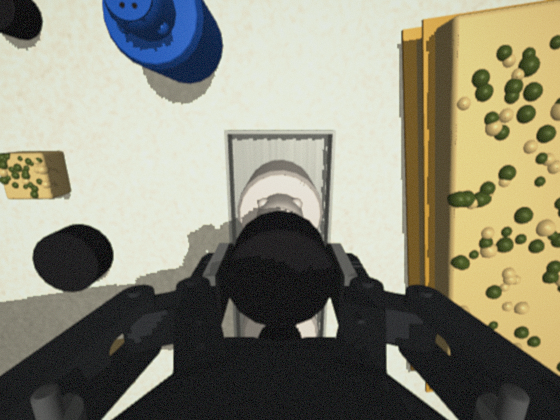

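View pics/scene2.png

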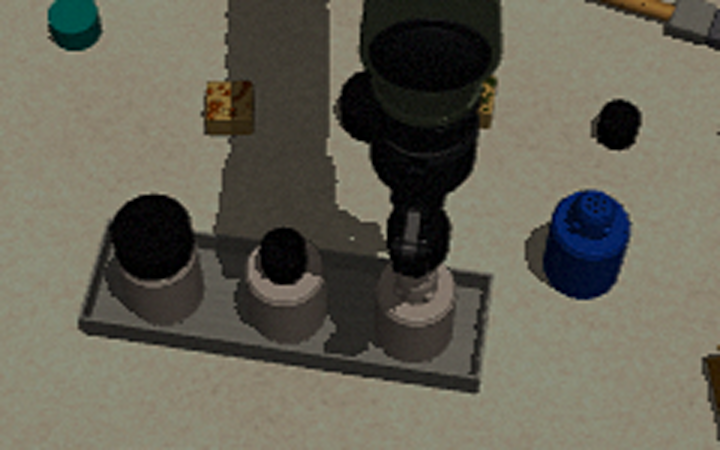

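The cap is held upright over the open jar. Its top is at about 182 with the TCP at 175, so fully home should be at a TCP height of about 110. I'll refine the cap's centre, then lower it while watching the force.

Run:
```python
from h import *
import math
O=[math.pi,0,-.138]
p=camera("wrist"); W,ok=cloud(p)
m=ok&(np.hypot(W[...,0]-660,W[...,1]-57)<35)&(abs(W[...,2]-182)<2.5)&(np.abs(W[...,0]-660)<24.5)
P=W[m]; h=cv2.convexHull(P[:,:2].astype(np.float32)); print(m.sum(),np.percentile(P,[.5,99.5],axis=0).round(1),cv2.fitEllipse(h))
x,y=659.9,56.8
def go(z,v):
    ctrl.move_l([x,y,z],O,velocity=v); ctrl.wait(.05)
    s=ctrl.get_state(); print(z,s["ee_pos"].round(1) if hasattr(s["ee_pos"],"round") else s["ee_pos"],np.round(s["force"],1),round(s["finger_gap"],1),round(s["time_s"],2)); return np.array(s["force"])
go(138,60)
z=138
while z>121.5:
    z-=3; f=go(z,30)
    if np.linalg.norm(f)>9: print("stop"); break
```

```text
8535 [[636.3  33.9 179.9]
 [683.3  80.4 183.7]] ((659.7572631835938, 56.68986892700195), (48.851253509521484, 52.32997131347656), 64.61740112304688)
138 [660.2  56.8 138.4] [ 0.   0.5 -0.1] 47.7 12.25
135 [659.9  56.8 135.1] [ 0.4  0.1 -0.7] 47.6 12.55
132 [659.8  56.8 131.8] [-0.1 -0.3 -0.2] 47.6 12.85
129 [659.8  56.8 128.8] [-0.7  1.1 -0.4] 47.7 13.15
126 [659.8  56.8 125.8] [ 0.2 -0.2 -0.5] 47.7 13.45
123 [659.8  56.8 122.8] [ 0.4  0.5 -0.1] 47.7 13.75
120 [660.1  56.7 120.3] [-0.8  0.   1.8] 47.6 14.05
```

Run:
```python
from h import *
import math
O=[math.pi,0,-.138]; x,y=659.9,56.8
fingers.gripper_to(40,110)
z=120; click=False; pk=0
while z>98:
    z-=1; ctrl.move_l([x,y,z],O,velocity=15); ctrl.wait(.08)
    s=ctrl.get_state(); f=np.array(s["force"]); e=np.array(s["ee_pos"])
    print(z,e.round(1),f.round(1),round(s["finger_gap"],1),round(s["time_s"],2))
    pk=max(pk,f[2])
    if pk>6 and f[2]<3: click=True
    if click and f[2]>18: print("home"); break
    if f[2]>35: print("high"); break
```

```text
119 [660.4  56.8 119.6] [1.  0.3 5.4] 46.5 14.6
118 [660.6  56.7 118.7] [-0.2 -0.2  5.7] 46.8 14.93
117 [660.2  56.8 117.1] [0.3 0.2 3.5] 47.1 15.27
116 [659.9  56.8 115.5] [ 2.8  0.5 -0.1] 46.7 15.6
115 [659.4  56.7 114.1] [ 1.4 -0.2 -4.1] 46.8 15.93
114 [659.5  56.8 113.4] [ 2.9 -1.2 -5.8] 46.9 16.27
113 [659.6  56.8 112.6] [ 3.1  0.  -8.1] 46.5 16.6
112 [659.6  56.8 111.9] [ 1.7  0.5 -6.9] 46.5 16.93
111 [659.8  56.8 111.1] [ 1.2  0.4 -4.8] 46.6 17.27
110 [660.2  56.8 110.5] [ 0.7  0.1 -1.1] 46.4 17.6
109 [660.3  56.8 110.2] [-1.8  0.1  5.9] 46.8 17.93
108 [660.3  56.8 110.2] [-4.2 -1.  10.5] 46.4 18.27
107 [660.4  56.8 110.2] [-6.4  0.5 16.6] 46.7 18.6
106 [660.3  56.8 110.1] [-8.3 -0.5 21.3] 46.7 18.93
105 [660.3  56.8 110.1] [-9.9  0.9 27.1] 46.8 19.27
104 [660.3  56.8 110.1] [-13.4   0.   32.8] 46.6 19.6
103 [660.4  56.8 110. ] [-14.8  -0.1  38.5] 46.8 19.93
high
```

The click came at about z=116, and the hard stop at 110.1 is where full seating was predicted. I'll ease the push to about 20 N and check the cap's height.

Run:
```python
from h import *
import math
O=[math.pi,0,-.138]
ctrl.move_l([659.9,56.8,106],O,velocity=10); ctrl.wait(1)
s=ctrl.get_state(); print(np.round(s["ee_pos"],1),np.round(s["force"],1),s["finger_gap"],s["time_s"])
p=camera("wrist"); save(p,"final.png"); W,ok=cloud(p)
m=ok&(np.hypot(W[...,0]-660,W[...,1]-57)<20)&(W[...,2]>90)&(W[...,2]<150)
P=W[m]; A=np.c_[P[:,:2]-[660,57],np.ones(len(P))]; print("top plane",np.linalg.lstsq(A,P[:,2],rcond=None)[0],np.median(P[:,2]))
q=camera("scene"); save(q,"scene3.png",s=1.4)
```

```text
[660.3  56.8 110.1] [-9.1 -0.2 21.7] 47.17705722973138 21.3833
top plane [ 3.12263914e-03 -1.62105443e-03  1.16619359e+02] 116.61242894230138
```

View pics/final.png

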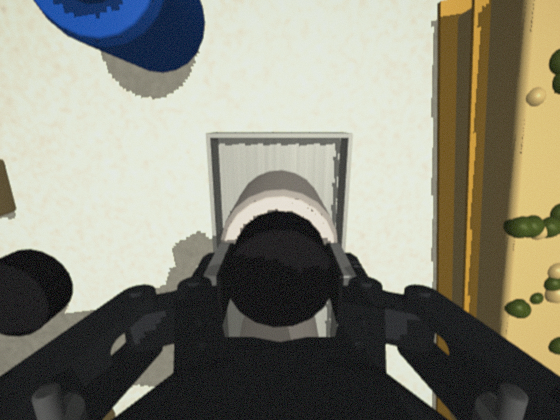

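View pics/scene3.png

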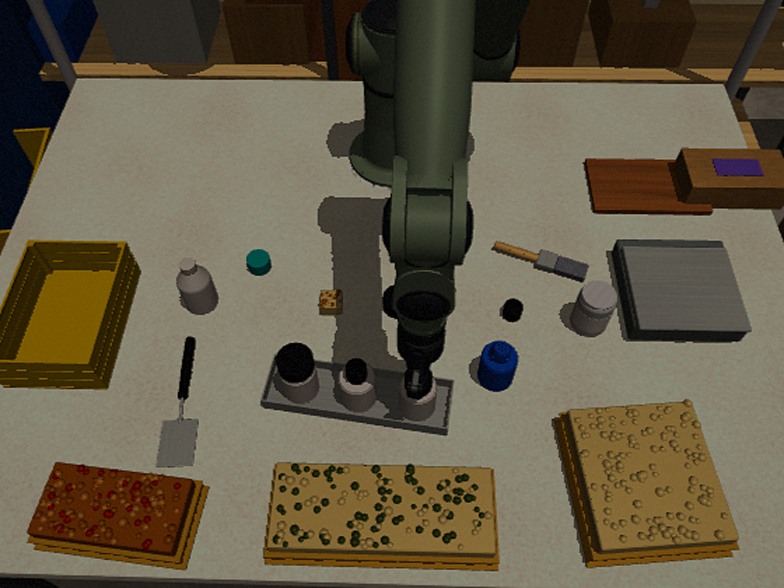

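The cap top is at 116.6 mm (expected 117 when fully home) and level. The push is steady at about 22 N, and everything else that shows is where it was.

```bash
python3 -c "
from workcell import ctrl, workorder
print(ctrl.get_state()['force']); workorder.close_job()"
```

```text
[-8.29592779e+00 -2.93123269e-03  2.15235954e+01]
the job is handed in; nothing more can be done
```

The middle-sized black cap is on the open jar and pressed fully home. I handed the job in with the fingers still gripping it and pushing down at about 22 N; it reports no verdict.

- **Which cap and jar:** the cap measured about 49 mm wide, and the jar was the white one in the caddy's left place. The turquoise and blue look-alikes were left alone.
- **Pressing:** the cap met the nubs about 10 mm above its final place and clicked about 6 mm above it. It stopped hard at a tool height of 110.1 mm, against about 110 predicted.
- **Last checks:** the cap's top is level at 116.6 mm, against 117 expected. The run had used about 21 s at that check. Everything visible in the last scene picture is where it was. The wide cap and the seaweed cake were behind the arm there, though both show in a wrist view.
- **What disagreed:**
  - My click detector did not trigger, because the force readings between steps peaked at only 5.7 N. The push therefore rose briefly to about 38 N before I eased it back.
  - A sideways force of about 8 N along x remained, which I put down to the arm's flex under load and did not check further.

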